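# Pack both ends of a shelf by feel

### The job

The board of this low wooden shelf unit has to be packed at both ends before its end screws are driven. Take the red and the blue packer out of their slotted block and slide one, upright, into each end gap until it rests fully home on the cleat below; old hard glue, down out of sight, narrows one of the gaps so that the thick red packer jams part way there, so feel which gap takes the red one, draw it out if it jams, and put the blue one in the other. Leave both packers standing in their gaps, and leave the tin, the screwdriver and the bottle where they are.

Things in the scene. Friction and masses are not known exactly. Their poses are not given: they have to be found in the camera images.
- shelf: Low shelf unit, white with a pale wooden board, fixed, 260 (its x, front to back) x 400 (its y) x 140 mm high; origin under its centre, z up. Top flush: a 38 mm board between 22 mm end cheeks (at +y and -y) and 18 mm rails. Between each board end and its cheek is a gap, open above, floored by a timber cleat at z = 102. One of them, left or right, is choked by glue; from above they look alike.
- gap_left (a point): Middle of the mouth of the gap at the shelf's +y end, level with the board's top (z = 140), at shelf (0, 172, 140); axes as the shelf's. The gap is 11.6 mm wide (y), 224 long (x), 38 deep; its top edges are bevelled by 3 mm, so the mouth is 17.6 wide. An unchoked gap is 11.6 wide all the way down to the cleat.
- gap_right (a point): The same for the gap at the -y end, at shelf (0, -172, 140). If a gap is choked, hard glue on both its walls, along its whole length and from 16 mm below the top down to the cleat, leaves only the middle 5.6 mm free, with a flat 3 mm ledge either side: the red packer stops 16 mm down, the blue one passes if centred.
- block: Dark wooden block, fixed, 60 (x) x 115 (y) x 55 mm high, origin under its centre, with two slots 40 deep (floor at z = 15) at y = +28 mm (red packer) and y = -28 mm (blue packer), 1.6 mm larger than the packers each way.
- thick: Red plastic packer, a flat plate 30 (its x) x 10 (its y, thickness) x 100 mm (its z), about 40 g, loose. Origin at the centre of its lower end, z up along the plate. It starts upright in the block's slot, its axes along the block's, 60 mm of it standing out above the block.
- thin: Blue plastic packer, the same but 4 mm thick, about 16 g.
- tin: Steel tin, 60 mm across, 45 high, loose, standing on the shelf board; origin under its centre. Bystander.
- driver: Screwdriver with orange handle, 190 mm long along its x, lying on the shelf board, roughly along the shelf's y. Bystander.
- detergent: Blue detergent bottle with yellow cap, 68 mm across, 190 high, loose on the bench; origin under its centre. Bystander.
Mind the look-alikes: they are no part of the job. Of the things that look like the thin, the smallest one is meant.

How it is judged:
By the outcome, as a careful person would: the job done as asked, in the order asked, and still so for the second after the job is handed in, with the robot touching nothing.
It also fails if it takes over 64 s, if anything falls off the work surface, if the arm or the gripper's body presses on something with over 40 N, if the wrist force passes 120 N, or if a joint passes its speed limit or range.

### The arm

A 6-joint arm with a two-finger parallel gripper is mounted at the origin on the work surface. World frame = base frame: x ahead of the robot, y to its left, z up, the work surface at z = 0. Lengths are in m, angles in degrees, forces in N, time in s.
With the tool pointing down it reaches from about 0.375 to 0.925 m from the base axis. Payload 5.7 kg.
Tool frame: the origin (TCP) lies midway between the tips of the shut fingers; the grasp point (between the pads) lies 19 mm behind it; z points along the fingers, y is the line along which they close (so a half turn about z gives the same grasp; the last joint's range is limited). The gripper opens to 88 mm and grips with 3 to 60 N. Pads are 20 mm wide; open, the fingers measure 115 mm over their backs; the gripper's body (75 mm by 178 mm) begins 61 mm behind the grasp point.
Start: joints at [67.775, 20.558, 86.54, -0, 72.909, -6.595], TCP at [0.162, 0.578, 0.223] pointing down, gripper open.
Joint ranges: [-170.27, 170.27], [-57.76, 135], [12.27, 136.19], [-55.21, 235.2], [11.17, 155.16], [-170.74, 170.74]. Speed limits (degrees/s): [136.94, 136.94, 180, 180, 180, 180].

### API

Orientations are given as a 3x3 rotation matrix whose columns are the frame's x, y, z axes.
In Python, from bench import readout, vision, workorder gives the robot as it stands. The module is installed in compiled form; this text tells all that it offers.
- The arm moves only by the tool drive_tool, never from a script. Its arguments are lists of equal length, an entry for each row: "hand": the opening in per cent of the stroke, from 0 (shut) to 100 (fully open); "dp": the shift along the tool's x, y, z in m, a list of three; "roll": the turn about the tool's z in degrees. A call has 1 to 20 rows; each row is the pose to reach, as a shift and turn from the pose commanded when the call began, along the tool's axes at that moment; what a row does not reach only later rows make up. A row lasts 1/12 s, in which the tool goes at most 41.7 mm and 7.16 degrees, less where a joint would pass 70% of its speed; a pose out of reach is approached as far as the arm can. A call with a gripper value outside its range is refused whole. The fingers move at their own pace and stop on an object; "grip_force" is the grip in N (left out, the last holds). Time passes only in rows, so rows that repeat a pose let the fingers close. It gives the time, the measured TCP pose, the force, the opening and the grip force at its end, in the units of the state.
- readout.get_obs(): the state, without advancing time (a new reading comes with each control period).
- vision.grab_frame(name): name is "scene" or "top" or "wrist"; returns a dict with "frame" (480x640x3 uint8, red, green, blue), "fx", "fy", "cx", "cy" (pixels), "k1" (the pictures are not rectified: a ray, as slopes to the right and down, at radius r is drawn at 1 + k1 r^2 times it, then the intrinsics apply), "R" (3x3) and "t" (3): a world point X has camera coordinates R X + t. Camera axes: x right, y down, z forward; pixel columns grow to the right and rows downward; lengths in m; the calibration is good to about 2 mm. A picture is of the moment at which its call begins. There is no depth.
- workorder.finish_job(): hands the job in; it is judged then, once.
The state is a dict: "time_s": time; "q": joint angles; "qd": joint speeds; "tau": joint torques, N m; "ee_pos": TCP position; "tcp_rot": TCP orientation; "wrist_force": force on the tool from outside, world axes, zero at the start; "torque": the same for the moment, N m; "width": opening from 0.0 (shut) to 1.0 (fully open); "grasp_force": force on a finger pad.
Only numpy, scipy, OpenCV 4.12 (cv2) and the standard library are available. Lean on these libraries where they do the work, as an engineer would, in place of code of your own. Each camera call takes 0.05 s, during which the arm holds its last target. There are 200 camera calls.

## Working session

There is one attempt and no reset: what is moved stays moved. The work goes in short steps, Python scripts to look and compute and a tool call to move; the robot and the scene stay as the last step left them, time stands still between calls to the robot, and variables do not carry over. Pictures are saved under pics/ and viewed, at most 12 in all, crops included, and the job is handed in when it is done.

Besides the shell and the picture viewer there is one more tool, called after "Emit:" by a JSON object that holds its "api" and its "payload". drive_tool: Moves the arm, as the interface text tells. Its arguments: {"type":"object","properties":{"hand":{"type":"array","items":{"type":"number"}},"dp":{"type":"array","items":{"type":"array","items":{"type":"number"}}},"roll":{"type":"array","items":{"type":"number"}},"grip_force":{"type":"number"}},"required":["hand","dp","roll"]}

```bash
mkdir -p pics; cat > h.py <<'E'
import numpy as np, cv2, pickle
from bench import readout, vision
def grab(n,tag):
    f=vision.grab_frame(n); pickle.dump(f,open(f'pics/{tag}.pkl','wb'))
    cv2.imwrite(f'pics/{tag}.png',f['frame'][:,:,::-1]); return f
def load(tag): return pickle.load(open(f'pics/{tag}.pkl','rb'))
def ray(f,u,v):
    K=np.array([[f['fx'],0,f['cx']],[0,f['fy'],f['cy']],[0,0,1.]])
    p=cv2.undistortPoints(np.array([[[u,v]]],float),K,np.array([f['k1'],0,0,0.]))[0,0]
    R=np.array(f['R']);t=np.array(f['t']);c=-R.T@t;d=R.T@np.array([p[0],p[1],1]);return c,d
def atz(f,u,v,z):
    c,d=ray(f,u,v);return c+d*(z-c[2])/d[2]
def proj(f,X):
    p=np.array(f['R'])@np.array(X)+f['t'];x,y=p[:2]/p[2];s=1+f['k1']*(x*x+y*y)
    return np.array([f['fx']*x*s+f['cx'],f['fy']*y*s+f['cy']])
def crop(tag,out,x0,y0,w,h,s):
    im=cv2.imread(f'pics/{tag}.png')[y0:y0+h,x0:x0+w]
    cv2.imwrite(f'pics/{out}.png',cv2.resize(im,None,fx=s,fy=s,interpolation=cv2.INTER_CUBIC))
E
python3 - <<'E'
from h import *
for n in('top','scene'):
    f=grab(n,n); R=np.array(f['R']);print(n,-R.T@f['t'],R[2],f['fx'],f['k1'])
o=readout.get_obs();print(o['ee_pos'],o['tcp_rot'],o['wrist_force'],o['width'])
E
```

```text
top [ 0.36486421 -0.07336336  1.19932777] [ 0.13442185 -0.00299926 -0.99091966] 507.20683493593845 -0.0644571583670609
scene [1.54329371 0.07961218 0.7735194 ] [-0.82693643 -0.11527652 -0.55035213] 520.8880857089885 -0.020146659442190507
[0.16141441 0.57724479 0.22190011] [[-9.63030667e-01  2.69391075e-01 -6.19446129e-04]
 [ 2.69391725e-01  9.63029454e-01 -1.53892432e-03]
 [ 1.81972391e-04 -1.64890498e-03 -9.99998624e-01]] [-0.09935975 -0.16496904 -0.49273085] 1.0020109538067898
```

View pics/top.png

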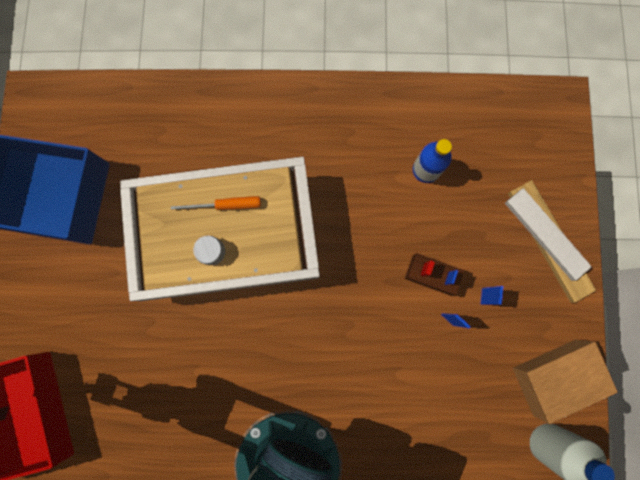

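View pics/scene.png

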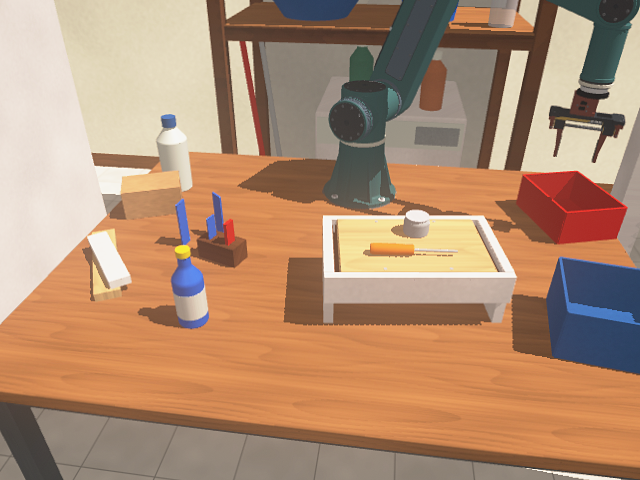

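The top view shows the shelf at about (220,230), with its gaps running as dark strips at u≈137 and u≈297. The block is at (436,275), with red at (429,268) and blue at (453,277). Two blue look-alikes stand outside the block at (492,296) and (456,320). I'll enlarge both areas.

```bash
python3 - <<'E'
from h import *
crop('top','c1',110,145,220,165,3.6)
crop('top','c2',395,240,120,90,6.6)
E
```

```text
(no output)
```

View pics/c1.png

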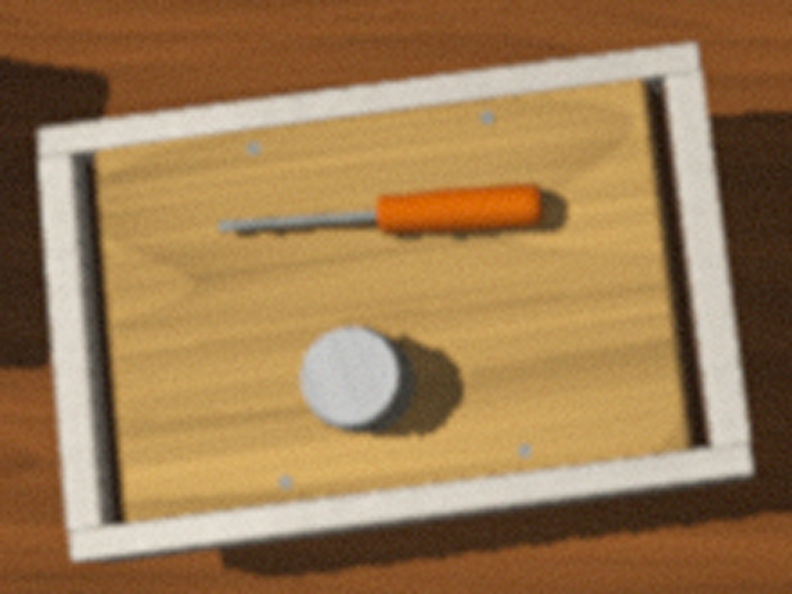

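View pics/c2.png

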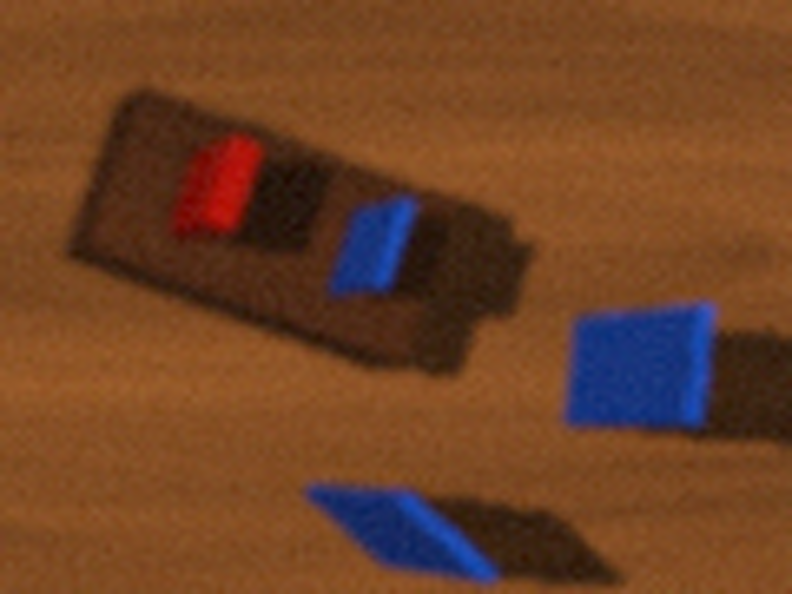

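```bash
python3 - <<'E'
from h import *
f=load('top')
c1=lambda u,v:(110+(u+.5)/3.6-.5,145+(v+.5)/3.6-.5); c2=lambda u,v:(395+(u+.5)/6.6-.5,240+(v+.5)/6.6-.5)
S=[atz(f,*c1(*p),.14)[:2] for p in[(38,128),(697,43),(753,470),(72,558)]]
print('shelf',np.round(S,4),[round(np.linalg.norm(S[i]-S[i-1]),4) for i in range(4)])
m=np.mean(S,0);y=S[0]-S[1]+S[3]-S[2];a=np.degrees(np.arctan2(-y[0],y[1]));print('c',m,'yaw',a)
B=[atz(f,*c2(*p),.055)[:2] for p in[(133,92),(73,248)]];print('block L',np.round(B,4),np.linalg.norm(B[0]-B[1]))
x=B[0]-B[1];yb=np.degrees(np.arctan2(x[1],x[0]));print('byaw',yb)
c,s=np.cos(np.radians(yb)),np.sin(np.radians(yb));print('bc',np.mean(B,0)-.0575*np.array([-s,c]))
for n,p in dict(red=(240,184),blue=(398,246)).items():print(n,atz(f,*c2(*p),.115))
print('tin',atz(f,*c1(352,377),.185),'driver',atz(f,*c1(540,205),.155))
E
```

```text
shelf [[ 0.6236  0.3655]
 [ 0.6792 -0.0295]
 [ 0.4243 -0.0661]
 [ 0.3681  0.3288]] [np.float64(0.2581), np.float64(0.3989), np.float64(0.2575), np.float64(0.3989)]
c [0.52378012 0.14969371] yaw 8.052263148849145
block L [[ 0.4804 -0.2828]
 [ 0.4266 -0.2616]] 0.05788019701581868
byaw -21.560169779319125
bc [ 0.43239425 -0.32569057]
red [ 0.44465671 -0.30649691  0.115     ]
blue [ 0.42493214 -0.35793459  0.115     ]
tin [0.47105907 0.1587359  0.185     ] driver [0.57622945 0.05980752 0.155     ]
```

```bash
cat >> h.py <<'E'
def rel(x,y,z,yaw):  # yaw of the plate axes; tool y along plate y
    o=readout.get_obs();R=np.array(o['tcp_rot']);p=np.array(o['ee_pos'])
    d=R.T@(np.array([x,y,z])-p);cur=np.degrees(np.arctan2(-R[0,1],R[1,1]))
    r=-(yaw-cur);r=(r+90)%180-90
    print('dp',np.round(d,4),'roll',round(r,2))
E
python3 - <<'E'
from h import *
rel(.45,.2,.30,-15); rel(.4447,-.3065,.22,-21.2)
f=load('scene')
for b,t in(((185,244),(184,199)),):
    X=atz(f,*b,0);print(X); print([ (z,proj(f,X+[0,0,z])) for z in(.08,.1,.12,.14,.16)])
E
```

```text
dp [-0.3795 -0.2857 -0.0777] roll -0.63
dp [-0.5109 -0.7748  0.0031] roll 5.57
[ 0.39288347 -0.4507792   0.        ]
[(0.08, array([180.883239  , 218.82793734])), (0.1, array([179.81550421, 212.28647606])), (0.12, array([178.73169861, 205.64114903])), (0.14, array([177.63148099, 198.88960135])), (0.16, array([176.51450135, 192.02941131]))]
```

Emit:
{"api": "drive_tool", "payload": {"hand": [60,60,60,60,60,60,60,60,60,60,60,60,60,60,60,60], "dp": [[-0.03,-0.022,-0.035],[-0.06,-0.045,-0.07],[-0.09,-0.068,-0.078],[-0.12,-0.09,-0.078],[-0.15,-0.113,-0.078],[-0.18,-0.136,-0.078],[-0.21,-0.158,-0.078],[-0.24,-0.18,-0.078],[-0.27,-0.203,-0.078],[-0.3,-0.226,-0.078],[-0.33,-0.248,-0.078],[-0.36,-0.271,-0.078],[-0.38,-0.286,-0.078],[-0.387,-0.316,-0.078],[-0.395,-0.35,-0.07],[-0.402,-0.38,-0.065]], "roll": [0,0,0,0,0,0,0,0,0,0,0,0,0,0,0,0]}}

```text
time_s: 1.43
ee_pos: [0.4461, 0.1018, 0.287]
tcp_rot: [[-0.963, 0.269, -0.001], [0.269, 0.963, -0.0], [0.001, -0.001, -1.0]]
wrist_force: [1.0, -0.0, 0.4]
width: 0.601
grasp_force: 0.0
```

```bash
python3 - <<'E'
from h import *
rel(.4447,-.3065,.22,-21.2); print(np.round(readout.get_obs()['q'],1),readout.get_obs()['ee_pos'])
E
```

```text
dp [-0.1087 -0.3935  0.0672] roll 5.58
[  4.2   5.2  97.8  -0.   77.1 -70.2] [0.44609679 0.10176362 0.28698956]
```

Emit:
{"api": "drive_tool", "payload": {"hand": [60,60,60,60,60,60,60,60,60,60,60,60,60,60,60,60], "dp": [[-0.01,-0.035,0],[-0.02,-0.07,0],[-0.03,-0.105,0],[-0.04,-0.14,0],[-0.05,-0.175,0.01],[-0.06,-0.21,0.02],[-0.07,-0.245,0.03],[-0.08,-0.28,0.04],[-0.09,-0.32,0.05],[-0.1,-0.36,0.06],[-0.109,-0.393,0.067],[-0.109,-0.393,0.067],[-0.109,-0.393,0.067],[-0.109,-0.393,0.067],[-0.109,-0.393,0.067],[-0.109,-0.393,0.067]], "roll": [0,0,0,0,0,1,2,3,4,5,5.6,5.6,5.6,5.6,5.6,5.6]}}

```text
time_s: 2.77
ee_pos: [0.4456, -0.3028, 0.2211]
tcp_rot: [[-0.933, 0.361, 0.0], [0.361, 0.933, 0.0], [-0.0, 0.0, -1.0]]
wrist_force: [-0.3, -0.1, -0.2]
width: 0.599
grasp_force: 0.0
```

```bash
python3 - <<'E'
from h import *
f=grab('wrist','w1'); o=readout.get_obs(); print(o['ee_pos'],o['qd'],o['wrist_force'],o['torque'])
R=np.array(f['R']);print(-R.T@f['t'],R[2])
for n,X in dict(red=(.4447,-.3065,.115),blue=(.4249,-.3579,.115)).items(): print(n,proj(f,X))
E
```

```text
[ 0.44569925 -0.30293535  0.22112918] [-0.12441223 -0.01428258 -0.2368692  -0.06711971 -0.12437216 -0.12084403] [-0.6679646  -0.57030116 -0.0018465 ] [-0.02858678  0.00384272  0.03080731]
[ 0.37785022 -0.27527343  0.3837784 ] [ 0.2540846  -0.09834665 -0.96216888]
red [314.29898256 238.89589179]
blue [240.98721419 239.01071267]
```

View pics/w1.png

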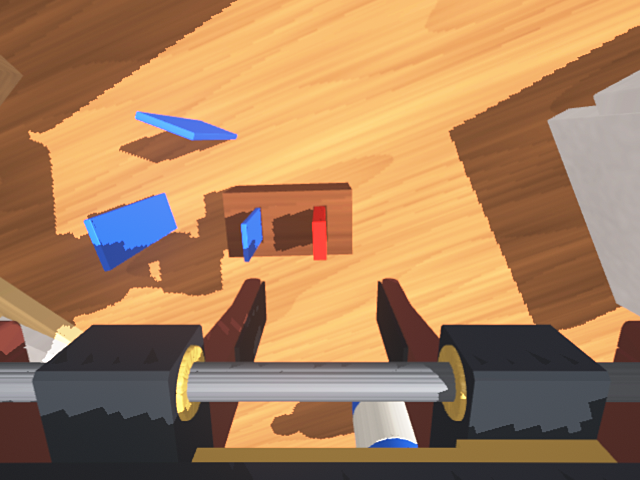

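```bash
python3 - <<'E'
from h import *
crop('w1','w1c',215,175,145,95,5.5)
E
```

```text
(no output)
```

View pics/w1c.png

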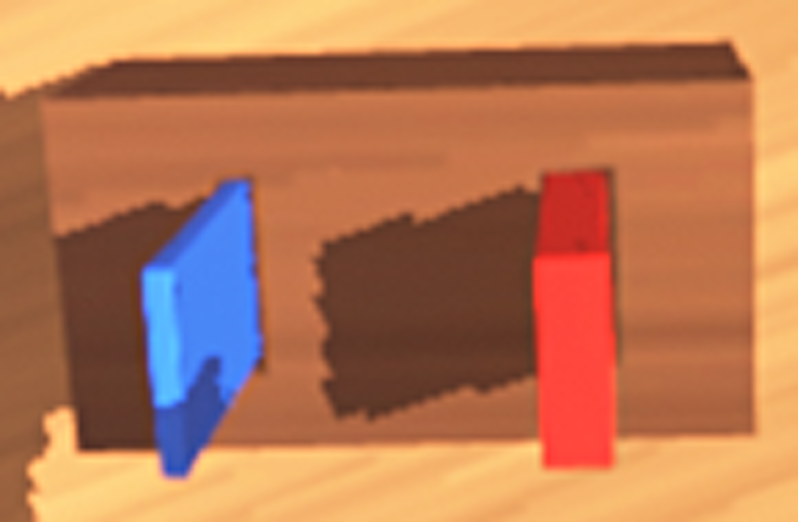

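```bash
python3 - <<'E'
from h import *
f=load('w1');c=lambda p:(215+(p[0]+.5)/5.5-.5,175+(p[1]+.5)/5.5-.5)
for n,z,P in(('red',.115,[(535,254),(612,253),(614,468),(543,468)]),('blue',.115,[(143,268),(173,266),(188,476),(164,476)]),('block',.055,[(40,95),(750,77),(757,433),(78,450)])):
    X=np.array([atz(f,*c(p),z)[:2] for p in P]);x=X[3]-X[0]+X[2]-X[1];y=X[1]-X[0]+X[2]-X[3]
    print(n,X.mean(0).round(4),'xyaw',np.degrees(np.arctan2(x[1],x[0])),'yyaw',np.degrees(np.arctan2(-y[0],y[1])),np.linalg.norm(x)/2,np.linalg.norm(y)/2)
rel(.4447,-.3065,.14,-21.2)
E
```

```text
red [ 0.4472 -0.3034] xyaw -19.941758892057898 yyaw -20.770685840173744 0.03045672705236568 0.0101163927154655
blue [ 0.4284 -0.3562] xyaw -19.61264426029332 yyaw -19.019281902894136 0.02976282893384384 0.0037011819713509086
block [ 0.4375 -0.33  ] xyaw -18.990757100595903 yyaw -19.680762595101715 0.06015674617401772 0.11472268520895534
dp [-0.0003 -0.0037  0.0811] roll 0.07
```

```bash
python3 - <<'E'
from h import *
rel(.4471,-.3035,.082,-19.7)
E
```

```text
dp [-0.0015 -0.      0.1391] roll -1.43
```

Emit:
{"api": "drive_tool", "payload": {"hand": [45,45,45,45,45,45,45,45,45,45], "dp": [[-0.001,0,0.02],[-0.0015,0,0.04],[-0.0015,0,0.06],[-0.0015,0,0.08],[-0.0015,0,0.1],[-0.0015,0,0.12],[-0.0015,0,0.139],[-0.0015,0,0.139],[-0.0015,0,0.139],[-0.0015,0,0.139]], "roll": [-1,-1.4,-1.4,-1.4,-1.4,-1.4,-1.4,-1.4,-1.4,-1.4]}}

```text
time_s: 3.65
ee_pos: [0.4476, -0.3049, 0.0828]
tcp_rot: [[-0.941, 0.338, 0.001], [0.338, 0.941, -0.001], [-0.001, -0.001, -1.0]]
wrist_force: [0.1, -0.7, 0.3]
width: 0.445
grasp_force: 0.0
```

Emit:
{"api": "drive_tool", "payload": {"hand": [20,15,12,9,6,3,3,3], "dp": [[0,0,0],[0,0,0],[0,0,0],[0,0,0],[0,0,0],[0,0,0],[0,0,0],[0,0,0]], "roll": [0,0,0,0,0,0,0,0], "grip_force": 10}}

```text
time_s: 4.32
ee_pos: [0.4471, -0.3051, 0.0821]
tcp_rot: [[-0.941, 0.339, 0.0], [0.339, 0.941, -0.0], [-0.001, -0.0, -1.0]]
wrist_force: [-1.2, -0.0, 6.2]
width: 0.115
grasp_force: 10.0
```

Emit:
{"api": "drive_tool", "payload": {"hand": [3,3,3,3,3,3,3,3,3,3,3], "dp": [[0,0,0],[0,0,0],[0,0,-0.01],[0,0,-0.03],[0,0,-0.06],[0,0,-0.09],[0,0,-0.12],[0,0,-0.15],[0,0,-0.18],[0,0,-0.2],[0,0,-0.2]], "roll": [0,0,0,0,0,0,0,0,0,0,0], "grip_force": 25}}

```text
time_s: 5.23
ee_pos: [0.4488, -0.3065, 0.2869]
tcp_rot: [[-0.941, 0.339, 0.006], [0.339, 0.941, -0.006], [-0.008, -0.003, -1.0]]
wrist_force: [0.2, -0.3, -0.0]
width: 0.111
grasp_force: 25.0
```

```bash
python3 - <<'E'
from h import *
rel(.5479,-.0206,.26,8.05);o=readout.get_obs();print(o['wrist_force'],o['width'])
E
```

```text
dp [0.0039 0.3027 0.0258] roll -27.87
[ 0.23325677 -0.28919959 -0.02360992] 0.1110018265379145
```

Emit:
{"api": "drive_tool", "payload": {"hand": [3,3,3,3,3,3,3,3,3,3,3,3,3,3,3], "dp": [[0,0.03,0],[0,0.06,0],[0,0.09,0],[0.001,0.12,0.0],[0.002,0.15,0.005],[0.003,0.18,0.01],[0.004,0.21,0.015],[0.004,0.24,0.02],[0.004,0.265,0.025],[0.004,0.285,0.025],[0.004,0.302,0.025],[0.004,0.302,0.025],[0.004,0.302,0.025],[0.004,0.302,0.025],[0.004,0.302,0.025]], "roll": [-3,-6,-9,-12,-15,-18,-21,-24,-27,-27.9,-27.9,-27.9,-27.9,-27.9,-27.9]}}

```text
time_s: 6.48
ee_pos: [0.545, -0.0203, 0.2563]
tcp_rot: [[-0.99, -0.14, -0.001], [-0.14, 0.99, -0.0], [0.001, -0.0, -1.0]]
wrist_force: [-0.7, 0.6, -0.2]
width: 0.111
grasp_force: 25.0
```

```bash
python3 - <<'E'
from h import *
rel(.5479,-.0206,.26,8.05)
f=grab('wrist','w2')
print(proj(f,(.5479,-.0206,.14)),proj(f,readout.get_obs()['ee_pos']))
rel(.5479,-.0206,.26,8.05)
E
```

```text
dp [-0.0028 -0.0008 -0.0037] roll -0.03
[319.58292599 238.00382195] [320.00792317 296.33472036]
dp [-0.0027 -0.0007 -0.0036] roll -0.05
```

View pics/w2.png

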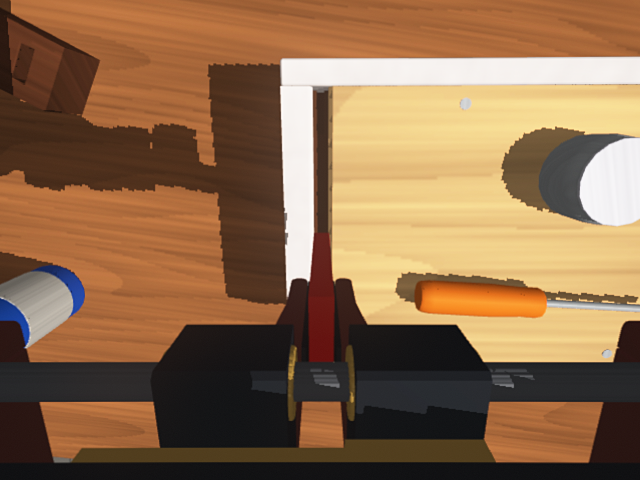

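```bash
python3 - <<'E'
from h import *
f=load('w2');im=f['frame'].astype(int)
for a,b in((100,110),(150,160),(200,210)):
    print(a);print(im[a:b,306:340].mean(0).round().astype(int)[:,[0,2]].T.tolist())
for v in(240,260): print(v,im[v-2:v+3,300:345].mean(0).round().astype(int)[:,:2].T.tolist())
for v in (105,155,205):
  for y in(-.1632,-.1662,-.1778,-.1808):
    th=np.radians(8.05)
    print(v,y,[ (u:=proj(f,[.5238-y*np.sin(th)+x*np.cos(th),.1497+y*np.cos(th)+x*np.sin(th),.14])).round(1).tolist() for x in(-.08,-.02)])
E
```

```text
100
[[248, 249, 249, 249, 251, 255, 227, 114, 106, 109, 86, 64, 62, 63, 63, 63, 63, 64, 65, 66, 64, 69, 114, 146, 149, 147, 176, 221, 233, 231, 230, 230, 231, 232], [242, 242, 242, 243, 245, 253, 202, 63, 41, 48, 42, 37, 36, 37, 36, 36, 36, 37, 37, 37, 36, 38, 61, 77, 78, 77, 92, 118, 129, 128, 128, 128, 129, 130]]
150
[[247, 247, 248, 249, 250, 252, 247, 180, 112, 112, 107, 81, 64, 64, 66, 66, 66, 65, 66, 66, 64, 70, 124, 152, 147, 145, 194, 233, 235, 234, 234, 233, 233, 233], [239, 239, 240, 242, 244, 248, 235, 140, 49, 45, 47, 40, 36, 37, 37, 37, 36, 36, 36, 36, 35, 37, 66, 81, 77, 75, 101, 127, 132, 131, 131, 131, 131, 131]]
200
[[246, 246, 247, 249, 250, 252, 255, 224, 117, 112, 117, 91, 64, 64, 66, 65, 65, 65, 66, 65, 63, 71, 124, 150, 139, 141, 222, 244, 241, 240, 240, 240, 240, 240], [239, 239, 239, 243, 245, 247, 252, 200, 63, 42, 49, 43, 36, 36, 37, 36, 36, 36, 36, 35, 34, 38, 64, 79, 73, 72, 116, 142, 140, 140, 139, 140, 139, 140]]
240 [[246, 246, 245, 245, 245, 245, 245, 245, 245, 248, 250, 254, 249, 174, 98, 96, 100, 101, 100, 100, 101, 100, 101, 101, 101, 100, 100, 98, 
[... 557 characters left out ...]
46, 250, 186, 45, 25, 33, 35, 34, 35, 35, 35, 34, 35, 35, 35, 35, 35, 35, 35, 34, 31, 34, 102, 187, 214, 211, 210, 210, 210, 210, 210, 210, 210, 210, 211, 211]]
105 -0.1632 [[331.6, 130.8], [331.0, 212.7]]
105 -0.1662 [[327.4, 130.8], [327.1, 212.7]]
105 -0.1778 [[311.3, 130.8], [311.9, 212.7]]
105 -0.1808 [[307.1, 130.8], [308.0, 212.7]]
155 -0.1632 [[331.6, 130.8], [331.0, 212.7]]
155 -0.1662 [[327.4, 130.8], [327.1, 212.7]]
155 -0.1778 [[311.3, 130.8], [311.9, 212.7]]
155 -0.1808 [[307.1, 130.8], [308.0, 212.7]]
205 -0.1632 [[331.6, 130.8], [331.0, 212.7]]
205 -0.1662 [[327.4, 130.8], [327.1, 212.7]]
205 -0.1778 [[311.3, 130.8], [311.9, 212.7]]
205 -0.1808 [[307.1, 130.8], [308.0, 212.7]]
```

```bash
python3 - <<'E'
from h import *
f=load('w2');th=np.radians(8.05);ey=np.array([-np.sin(th),np.cos(th),0])
s=lambda X:((X-[.5238,.1497,0])@ey*1000).round(2)
o=np.array(readout.get_obs()['ee_pos']);print('tcp',s(o))
for v in(238,242): print('packer edges',s(atz(f,313.2,v,.189)),s(atz(f,329,v,.189)))
print('top-edge v',[proj(f,o+[-.015*np.cos(th),-.015*np.sin(th),d]) for d in(-.067,-.05,-.03)])
for v,a,b,d,e in((105,312.6,328,332.2,309.5),(205,313.4,328,331.9,310)): print('gap',s(atz(f,a,v,.137)),s(atz(f,b,v,.137)),'bev',s(atz(f,d,v,.14)),s(atz(f,e,v,.14)))
E
```

```text
tcp -171.33
packer edges -175.88 -165.73
packer edges -175.9 -165.71
top-edge v [array([320.2648164 , 231.37897638]), array([320.20285446, 238.34709466]), array([320.11704304, 247.9968377 ])]
gap -176.8 -165.79 bev -162.87 -178.93
gap -176.71 -165.49 bev -162.58 -179.23
```

Emit:
{"api": "drive_tool", "payload": {"hand": [3,3,3,3,3,3,3,3,3,3], "dp": [[-0.001,-0.0005,0.01],[-0.0025,-0.0005,0.02],[-0.0025,-0.0005,0.03],[-0.0025,-0.0005,0.038],[-0.0025,-0.0005,0.044],[-0.0025,-0.0005,0.048],[-0.0025,-0.0005,0.052],[-0.0025,-0.0005,0.056],[-0.0025,-0.0005,0.058],[-0.0025,-0.0005,0.058]], "roll": [0,0,0,0,0,0,0,0,0,0]}}

```text
time_s: 7.37
ee_pos: [0.5479, -0.0195, 0.1983]
tcp_rot: [[-0.99, -0.14, -0.001], [-0.14, 0.99, -0.0], [0.001, 0.0, -1.0]]
wrist_force: [-0.2, 0.3, 0.0]
width: 0.113
grasp_force: 25.0
```

Emit:
{"api": "drive_tool", "payload": {"hand": [3,3,3,3,3,3,3], "dp": [[0,0,0.002],[0,0,0.004],[0,0,0.006],[0,0,0.008],[0,0,0.01],[0,0,0.011],[0,0,0.011]], "roll": [0,0,0,0,0,0,0]}}

```text
time_s: 7.95
ee_pos: [0.5497, -0.0195, 0.1906]
tcp_rot: [[-0.99, -0.14, 0.004], [-0.14, 0.99, -0.0], [-0.004, -0.001, -1.0]]
wrist_force: [-3.7, 1.0, 19.1]
width: 0.11
grasp_force: 25.0
```

Emit:
{"api": "drive_tool", "payload": {"hand": [3,3,3,3,3,3,3,3,3,3,3,3,3,3,3,3,3,3,3,3], "dp": [[0,0,-0.01],[0,0,-0.03],[0,0,-0.06],[0,0,-0.09],[0,0.02,-0.095],[0,0.05,-0.095],[0,0.08,-0.095],[0,0.11,-0.095],[0,0.14,-0.095],[0,0.17,-0.095],[0,0.2,-0.095],[0,0.23,-0.095],[0,0.26,-0.095],[0,0.29,-0.09],[0,0.31,-0.08],[0,0.33,-0.07],[0,0.343,-0.065],[0,0.343,-0.065],[0,0.343,-0.065],[0,0.343,-0.065]], "roll": [0,0,0,0,0,0,0,0,0,0,0,0,0,0,0,0,0,0,0,0]}}

```text
time_s: 9.62
ee_pos: [0.5004, 0.3192, 0.2531]
tcp_rot: [[-0.99, -0.14, 0.001], [-0.14, 0.99, -0.001], [-0.0, -0.001, -1.0]]
wrist_force: [0.2, -0.1, -0.4]
width: 0.11
grasp_force: 25.0
```

```bash
python3 - <<'E'
from h import *
f=grab('wrist','w3');rel(.4997,.32,.26,8.05)
o=readout.get_obs();print(o['ee_pos'],o['wrist_force'],np.abs(o['qd']).max(),o['width'])
print(proj(f,(.4997,.32,.14)))
crop('w3','w3c',240,50,180,230,2.6)
im=f['frame'].astype(int)
for a in(95,110,150,200): print(a,im[a:a+8,300:345].mean(0).round().astype(int)[:,0].tolist())
for v in(240,250,260): print(v,im[v-2:v+3,300:345].mean(0).round().astype(int)[:,1].tolist())
E
```

```text
dp [ 0.0007  0.001  -0.0067] roll -0.03
[0.50054809 0.31907479 0.25325727] [ 0.67634832 -1.18358125 -0.224568  ] 0.30887689857466155 0.11157240554760095
[321.68047858 234.6017514 ]
95 [238, 239, 238, 239, 238, 238, 239, 238, 238, 237, 239, 242, 243, 246, 247, 194, 87, 63, 67, 69, 68, 68, 67, 67, 67, 67, 67, 67, 66, 63, 72, 126, 157, 158, 156, 185, 245, 253, 250, 249, 249, 249, 249, 249, 248]
110 [246, 246, 246, 246, 246, 246, 246, 246, 246, 247, 246, 244, 243, 245, 249, 203, 91, 61, 66, 67, 67, 67, 67, 66, 66, 66, 66, 66, 65, 63, 72, 125, 150, 139, 130, 194, 248, 251, 249, 248, 248, 248, 248, 248, 248]
150 [233, 233, 234, 233, 233, 233, 233, 234, 233, 229, 231, 240, 244, 244, 247, 224, 127, 64, 65, 68, 68, 68, 68, 68, 68, 68, 67, 67, 66, 63, 81, 142, 169, 164, 164, 222, 248, 249, 247, 248, 248, 248, 248, 248, 248]
200 [236, 237, 236, 236, 236, 236, 236, 236, 236, 236, 236, 239, 242, 243, 244, 235, 154, 68, 61, 65, 65, 66, 66, 65, 65, 65, 65, 65, 63, 60, 86, 140, 156, 139, 156, 238, 250, 247, 246, 246, 246, 246, 247, 247, 247]
240 [182, 183, 183, 183, 183, 183, 183, 183, 182, 182, 184, 191, 151, 68, 31, 34, 36, 36, 36, 36, 36, 36, 35, 36, 36, 36, 35, 35, 33, 36, 81, 138, 157, 153, 172, 233, 244, 242, 242, 242, 242, 243, 243, 243, 243]
250 [205, 208, 209, 209, 210, 209, 209, 209, 209, 211, 214, 181, 96, 33, 31, 35, 35, 35, 35, 35, 35, 35, 34, 34, 34, 34, 34, 34, 31, 32, 73, 122, 131, 126, 184, 240, 245, 243, 243, 243, 242, 242, 242, 243, 242]
260 [198, 198, 198, 198, 198, 198, 198, 198, 200, 202, 175, 98, 32, 30, 33, 34, 34, 33, 33, 33, 33, 33, 33, 33, 33, 33, 33, 33, 32, 29, 34, 105, 149, 154, 189, 237, 243, 242, 242, 242, 242, 242, 243, 243, 243]
```

View pics/w3c.png

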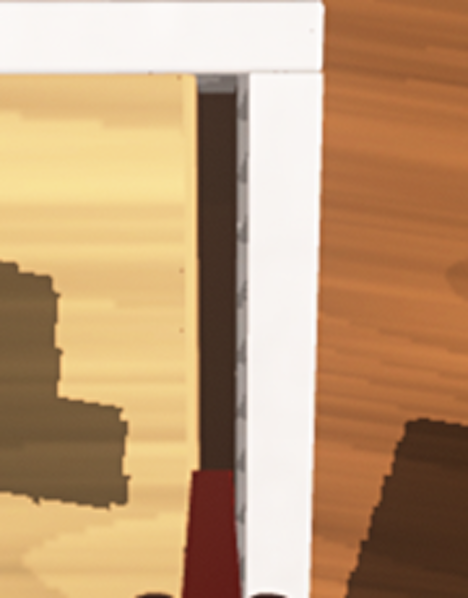

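```bash
python3 - <<'E'
from h import *
f=load('w3');th=np.radians(8.05);ey=np.array([-np.sin(th),np.cos(th),0])
s=lambda X:((X-[.5238,.1497,0])@ey*1000).round(2)
o=np.array(readout.get_obs()['ee_pos']);print('tcp',s(o))
for v,a,b,z in((240,312.7,329.9,.189),(250,311.6,330.3,.198),(260,310.7,330.9,.209)): print('packer',s(atz(f,a,v,z)),s(atz(f,b,v,z)))
for v,a,b,d,e in((114,315.8,330.9,334.9,311),(204,316.2,330.7,334.5,311)): print('gap',s(atz(f,a,v,.137)),s(atz(f,b,v,.137)),'bev',s(atz(f,d,v,.14)),s(atz(f,e,v,.14)))
E
```

```text
tcp 170.96
packer 166.24 177.16
packer 165.74 177.23
packer 165.47 177.34
gap 167.8 178.55 bev 181.29 164.47
gap 167.84 178.84 bev 181.62 163.97
```

Emit:
{"api": "drive_tool", "payload": {"hand": [3,3,3,3,3,3,3,3,3,3,3], "dp": [[0,0.0015,0.005],[0,0.0015,0.015],[0,0.0015,0.025],[0,0.0015,0.035],[0,0.0015,0.04],[0,0.0015,0.044],[0,0.0015,0.048],[0,0.0015,0.052],[0,0.0015,0.056],[0,0.0015,0.058],[0,0.0015,0.058]], "roll": [0,0,0,0,0,0,0,0,0,0,0]}}

```text
time_s: 10.58
ee_pos: [0.4996, 0.3215, 0.1942]
tcp_rot: [[-0.99, -0.14, -0.001], [-0.14, 0.99, -0.0], [0.001, -0.0, -1.0]]
wrist_force: [-0.5, 0.1, -0.6]
width: 0.115
grasp_force: 25.0
```

Inside with no contact force; continuing down toward home (TCP ≈ 0.169).

Emit:
{"api": "drive_tool", "payload": {"hand": [3,3,3,3,3,3,3,3,3], "dp": [[0,0,0.003],[0,0,0.006],[0,0,0.009],[0,0,0.012],[0,0,0.015],[0,0,0.018],[0,0,0.021],[0,0,0.022],[0,0,0.022]], "roll": [0,0,0,0,0,0,0,0,0]}}

```text
time_s: 11.33
ee_pos: [0.4995, 0.3215, 0.1722]
tcp_rot: [[-0.99, -0.14, -0.001], [-0.14, 0.99, -0.0], [0.001, -0.0, -1.0]]
wrist_force: [-0.1, 0.2, -0.4]
width: 0.115
grasp_force: 25.0
```

Emit:
{"api": "drive_tool", "payload": {"hand": [3,3,3,3,3,3,3], "dp": [[0,0,0.001],[0,0,0.002],[0,0,0.003],[0,0,0.004],[0,0,0.005],[0,0,0.006],[0,0,0.006]], "roll": [0,0,0,0,0,0,0]}}

```text
time_s: 11.92
ee_pos: [0.5, 0.3216, 0.1687]
tcp_rot: [[-0.99, -0.141, 0.001], [-0.141, 0.99, 0.0], [-0.001, 0.0, -1.0]]
wrist_force: [-4.8, -1.5, 13.4]
width: 0.113
grasp_force: 25.0
```

Emit:
{"api": "drive_tool", "payload": {"hand": [15,30,40,40,40,40,40,40,40,40,40,40], "dp": [[0,0,-0.002],[0,0,-0.002],[0,0,-0.002],[0,0,-0.002],[0,0,-0.005],[0,0,-0.02],[0,0,-0.04],[0,0,-0.06],[0,0,-0.08],[0,0,-0.1],[0,0,-0.12],[0,0,-0.12]], "roll": [0,0,0,0,0,0,0,0,0,0,0,0]}}

```text
time_s: 12.92
ee_pos: [0.5018, 0.3226, 0.2909]
tcp_rot: [[-0.99, -0.14, 0.006], [-0.14, 0.99, 0.003], [-0.007, 0.002, -1.0]]
wrist_force: [0.8, 0.6, 0.7]
width: 0.399
grasp_force: 0.0
```

```bash
python3 - <<'E'
from h import *
rel(.4283,-.3566,.22,-19.7);rel(.47,-.05,.28,8);print(readout.get_obs()['width'])
E
```

```text
dp [ 0.1686 -0.6623  0.0684] roll 27.77
dp [ 0.0839 -0.3645  0.0096] roll 0.07
0.398931275811638
```

Emit:
{"api": "drive_tool", "payload": {"hand": [40,40,40,40,40,40,40,40,40,40,40,40,40,40,40,40,40,40,40,40], "dp": [[0.009,-0.036,0],[0.018,-0.072,0],[0.027,-0.108,0],[0.036,-0.144,0],[0.045,-0.18,0],[0.054,-0.216,0],[0.063,-0.252,0],[0.072,-0.288,0],[0.081,-0.324,0],[0.09,-0.36,0],[0.1,-0.396,0],[0.11,-0.432,0],[0.12,-0.468,0],[0.13,-0.504,0.01],[0.14,-0.54,0.02],[0.15,-0.576,0.035],[0.16,-0.612,0.05],[0.165,-0.645,0.065],[0.1685,-0.662,0.068],[0.1685,-0.662,0.068]], "roll": [0,0,0,2,4,6,8,10,12,14,16,18,20,22,24,26,27.8,27.8,27.8,27.8]}}

```text
time_s: 14.58
ee_pos: [0.4249, -0.3604, 0.2167]
tcp_rot: [[-0.94, 0.34, -0.002], [0.34, 0.94, 0.001], [0.002, 0.0, -1.0]]
wrist_force: [-0.1, 0.7, -0.2]
width: 0.403
grasp_force: 0.0
```

Emit:
{"api": "drive_tool", "payload": {"hand": [40,40,40], "dp": [[0,0,0],[0,0,0],[0,0,0]], "roll": [0,0,0]}}

```text
time_s: 14.83
ee_pos: [0.4262, -0.356, 0.2193]
tcp_rot: [[-0.942, 0.336, 0.0], [0.336, 0.942, 0.0], [-0.0, 0.0, -1.0]]
wrist_force: [0.3, -0.1, -0.3]
width: 0.403
grasp_force: 0.0
```

```bash
python3 - <<'E'
from h import *
f=grab('wrist','w4');rel(.4283,-.3566,.085,-19.7)
print(proj(f,(.4283,-.3566,.115)))
crop('w4','w4c',240,170,180,120,4.4)
E
```

```text
dp [-0.002   0.0002  0.1344] roll 0.06
[319.51476993 241.6234398 ]
```

View pics/w4c.png

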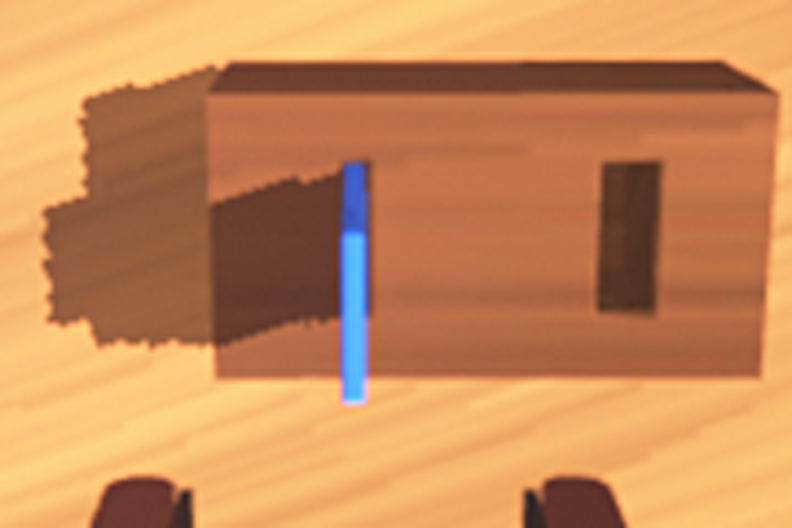

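Emit:
{"api": "drive_tool", "payload": {"hand": [40,40,40,40,40,40,40,40,40,40], "dp": [[-0.001,0,0.02],[-0.002,0,0.04],[-0.002,0,0.06],[-0.002,0,0.08],[-0.002,0,0.1],[-0.002,0,0.12],[-0.002,0,0.134],[-0.002,0,0.134],[-0.002,0,0.134],[-0.002,0,0.134]], "roll": [0,0,0,0,0,0,0,0,0,0]}}

```text
time_s: 15.72
ee_pos: [0.4286, -0.3583, 0.086]
tcp_rot: [[-0.942, 0.337, 0.001], [0.337, 0.942, -0.001], [-0.002, -0.001, -1.0]]
wrist_force: [0.4, 0.3, 0.7]
width: 0.4
grasp_force: 0.0
```

Emit:
{"api": "drive_tool", "payload": {"hand": [25,18,12,8,5,3,0,0,0,0], "dp": [[0,0,0],[0,0,0],[0,0,0],[0,0,0],[0,0,0],[0,0,0],[0,0,0],[0,0,0],[0,0,0],[0,0,0]], "roll": [0,0,0,0,0,0,0,0,0,0], "grip_force": 10}}

```text
time_s: 16.55
ee_pos: [0.4279, -0.3583, 0.0849]
tcp_rot: [[-0.941, 0.338, 0.0], [0.338, 0.941, -0.0], [-0.0, -0.0, -1.0]]
wrist_force: [-0.3, 0.9, 3.6]
width: 0.047
grasp_force: 10.0
```

Emit:
{"api": "drive_tool", "payload": {"hand": [0,0,0,0,0,0,0,0,0,0,0,0], "dp": [[0,0,0],[0,0,0],[0,0,-0.01],[0,0,-0.03],[0,0,-0.06],[0,0,-0.09],[0,0,-0.12],[0,0,-0.15],[0,0,-0.18],[0,0,-0.2],[0,0,-0.2],[0,0,-0.2]], "roll": [0,0,0,0,0,0,0,0,0,0,0,0], "grip_force": 20}}

```text
time_s: 17.55
ee_pos: [0.428, -0.3587, 0.2858]
tcp_rot: [[-0.941, 0.338, 0.002], [0.338, 0.941, -0.002], [-0.002, -0.001, -1.0]]
wrist_force: [-0.6, -0.3, -0.3]
width: 0.047
grasp_force: 20.0
```

```bash
python3 - <<'E'
from h import *
rel(.5479,-.0200,.25,8.05)
E
```

```text
dp [0.0016 0.3593 0.0353] roll -27.78
```

Emit:
{"api": "drive_tool", "payload": {"hand": [0,0,0,0,0,0,0,0,0,0,0,0,0,0,0,0,0,0,0,0], "dp": [[0,0.03,0],[0,0.06,0],[0,0.09,0],[0,0.12,0],[0,0.15,0],[0,0.18,0.005],[0,0.21,0.01],[0.001,0.24,0.015],[0.0015,0.27,0.02],[0.0015,0.3,0.025],[0.0015,0.33,0.03],[0.0015,0.35,0.035],[0.0015,0.359,0.035],[0.0015,0.359,0.035],[0.0015,0.359,0.035],[0.0015,0.359,0.035],[0.0015,0.359,0.035],[0.0015,0.359,0.035],[0.0015,0.359,0.035],[0.0015,0.359,0.035]], "roll": [-2,-5,-8,-11,-14,-17,-20,-23,-26,-27.8,-27.8,-27.8,-27.8,-27.8,-27.8,-27.8,-27.8,-27.8,-27.8,-27.8]}}

```text
time_s: 19.22
ee_pos: [0.5475, -0.0204, 0.2499]
tcp_rot: [[-0.99, -0.139, 0.0], [-0.139, 0.99, -0.0], [-0.0, -0.0, -1.0]]
wrist_force: [-0.7, -0.8, -0.7]
width: 0.042
grasp_force: 20.0
```

```bash
python3 - <<'E'
from h import *
f=grab('wrist','w5');rel(.5479,-.02,.25,8.05)
o=readout.get_obs();print(o['ee_pos'],o['wrist_force'],np.abs(o['qd']).max(),o['width'])
im=f['frame'].astype(int)
for a in(110,160,205): print(a,im[a:a+8,302:342].mean(0).round().astype(int)[:,0].tolist())
for v in(225,230,235,240,250,260): print(v,im[v-2:v+3,302:342].mean(0).round().astype(int)[:,[0,2]].T.tolist())
crop('w5','w5c',270,60,110,220,2.7)
E
```

```text
dp [-0.0004  0.0002 -0.0002] roll -0.02
[ 0.5474993  -0.02029002  0.24984972] [-0.60241002 -0.19738869 -0.85235692] 0.2928614959438654 0.04719862289300683
110 [248, 248, 248, 248, 248, 248, 249, 250, 250, 253, 252, 195, 110, 108, 112, 88, 62, 62, 62, 63, 63, 63, 64, 65, 66, 64, 70, 124, 148, 136, 122, 173, 234, 241, 239, 239, 240, 240, 240, 240]
160 [247, 247, 247, 248, 248, 248, 248, 249, 250, 252, 255, 229, 118, 111, 116, 93, 67, 64, 66, 66, 66, 66, 65, 66, 66, 64, 75, 124, 141, 126, 124, 183, 224, 229, 228, 227, 227, 227, 227, 227]
205 [247, 247, 247, 247, 247, 247, 247, 248, 250, 251, 254, 249, 183, 114, 114, 98, 72, 64, 65, 66, 66, 65, 65, 66, 65, 64, 83, 131, 146, 126, 135, 223, 245, 241, 240, 240, 240, 240, 240, 240]
225 [[247, 247, 247, 247, 247, 247, 247, 248, 249, 250, 253, 253, 202, 115, 113, 114, 87, 64, 64, 65, 66, 65, 65, 65, 65, 63, 83, 130, 150, 138, 151, 219, 239, 236, 235, 235, 235, 235, 235, 236], [239, 239, 239, 239, 239, 240, 239, 241, 243, 245, 248, 248, 176, 53, 43, 48, 41, 36, 36, 36, 36, 36, 36, 35, 34, 34, 43, 68, 79, 73, 79, 116, 135, 135, 133, 134, 134, 13
[... 1212 characters left out ...]
52, 255, 216, 116, 112, 87, 48, 44, 46, 46, 46, 45, 49, 59, 64, 62, 82, 120, 126, 111, 153, 238, 249, 246, 245, 245, 245, 245, 245, 245], [238, 238, 237, 237, 237, 237, 237, 238, 242, 245, 247, 251, 191, 57, 39, 64, 89, 98, 97, 96, 97, 98, 85, 53, 32, 32, 42, 62, 67, 59, 78, 128, 149, 147, 146, 146, 146, 146, 146, 147]]
260 [[246, 246, 246, 246, 246, 246, 245, 245, 249, 251, 252, 255, 223, 118, 111, 82, 44, 42, 45, 45, 45, 44, 45, 56, 63, 61, 81, 128, 147, 141, 160, 232, 246, 243, 242, 242, 242, 242, 243, 242], [238, 238, 238, 238, 238, 238, 237, 237, 242, 245, 247, 252, 198, 59, 39, 76, 97, 97, 96, 96, 96, 97, 98, 68, 32, 30, 41, 65, 76, 73, 83, 123, 145, 144, 143, 142, 142, 142, 142, 142]]
```

View pics/w5c.png

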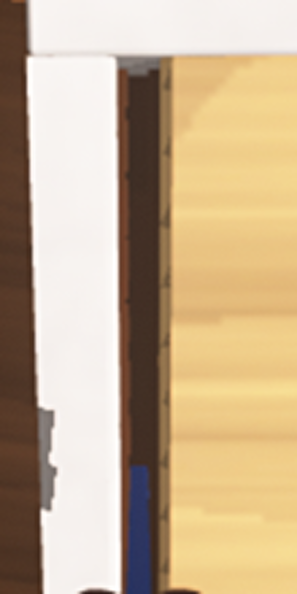

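```bash
python3 - <<'E'
from h import *
f=load('w5');th=np.radians(8.05);ey=np.array([-np.sin(th),np.cos(th),0])
s=lambda X:((X-[.5238,.1497,0])@ey*1000).round(2)
o=np.array(readout.get_obs()['ee_pos']);print('tcp',s(o),o)
for v,a,b,z in((235,317.5,324.7,.18),(240,317.4,324.9,.184),(250,316.9,324.8,.193),(260,316.8,325.1,.203)): print('packer',s(atz(f,a,v,z)),s(atz(f,b,v,z)))
for v,a,b,d,e in((114,313.3,328.8,332.8,309.5),(209,314,328.5,332.3,310),(240,314.3,328.5,332.6,310)): print('gap',s(atz(f,a,v,.137)),s(atz(f,b,v,.137)),'bev',s(atz(f,d,v,.14)),s(atz(f,e,v,.14)))
for w,(a,b) in dict(w2=(-.1758,-.1657),w3=(.1662,.1772)).items(): pass
E
```

```text
tcp -171.63 [ 0.5474993  -0.02029002  0.24984972]
packer -173.63 -168.96
packer -173.67 -168.87
packer -173.9 -169.01
packer -173.87 -168.92
gap -176.71 -165.81 bev -163.09 -179.29
gap -176.64 -165.72 bev -162.94 -179.56
gap -176.56 -165.61 bev -162.54 -179.78
```

Emit:
{"api": "drive_tool", "payload": {"hand": [0,0,0,0,0,0,0,0,0,0,0], "dp": [[0,0.0005,0.01],[0,0.0005,0.02],[0,0.0005,0.03],[0,0.0005,0.036],[0,0.0005,0.041],[0,0.0005,0.045],[0,0.0005,0.048],[0,0.0005,0.05],[0,0.0005,0.05],[0,0.0005,0.05],[0,0.0005,0.05]], "roll": [0,0,0,0,0,0,0,0,0,0,0]}}

```text
time_s: 20.18
ee_pos: [0.5478, -0.0194, 0.2]
tcp_rot: [[-0.99, -0.14, 0.001], [-0.14, 0.99, -0.0], [-0.001, -0.0, -1.0]]
wrist_force: [0.4, -0.2, -0.9]
width: 0.042
grasp_force: 20.0
```

Emit:
{"api": "drive_tool", "payload": {"hand": [0,0,0,0,0,0,0,0,0], "dp": [[0,0,0.001],[0,0,0.002],[0,0,0.003],[0,0,0.005],[0,0,0.007],[0,0,0.009],[0,0,0.01],[0,0,0.01],[0,0,0.01]], "roll": [0,0,0,0,0,0,0,0,0]}}

```text
time_s: 20.93
ee_pos: [0.5473, -0.0194, 0.1895]
tcp_rot: [[-0.99, -0.14, -0.0], [-0.14, 0.99, -0.0], [0.0, -0.0, -1.0]]
wrist_force: [-0.2, -1.2, -0.3]
width: 0.047
grasp_force: 20.0
```

Emit:
{"api": "drive_tool", "payload": {"hand": [0,0,0,0,0,0,0,0,0,0,0], "dp": [[0,0,0.002],[0,0,0.004],[0,0,0.006],[0,0,0.008],[0,0,0.01],[0,0,0.012],[0,0,0.014],[0,0,0.016],[0,0,0.018],[0,0,0.02],[0,0,0.02]], "roll": [0,0,0,0,0,0,0,0,0,0,0]}}

```text
time_s: 21.85
ee_pos: [0.5486, -0.0193, 0.1714]
tcp_rot: [[-0.99, -0.14, 0.003], [-0.14, 0.99, -0.0], [-0.003, -0.001, -1.0]]
wrist_force: [-1.8, -1.0, 12.2]
width: 0.048
grasp_force: 20.0
```

Emit:
{"api": "drive_tool", "payload": {"hand": [5,10,20,30,35,35,35,35,35,35,35,35,35], "dp": [[0,0,-0.002],[0,0,-0.002],[0,0,-0.002],[0,0,-0.002],[0,0,-0.002],[0,0,-0.01],[0,0,-0.03],[0,0,-0.06],[0,0,-0.09],[0,0,-0.12],[-0.02,0.05,-0.15],[-0.02,0.09,-0.17],[-0.02,0.1,-0.17]], "roll": [0,0,0,0,0,0,0,0,0,0,0,0,0]}}

```text
time_s: 22.93
ee_pos: [0.5545, 0.0841, 0.3431]
tcp_rot: [[-0.99, -0.139, 0.004], [-0.139, 0.99, 0.001], [-0.004, 0.0, -1.0]]
wrist_force: [0.9, 0.4, 0.0]
width: 0.353
grasp_force: 0.0
```

```bash
python3 - <<'E'
from h import *
grab('scene','s2');crop('s2','s2c',290,150,260,190,3)
E
```

```text
(no output)
```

View pics/s2c.png

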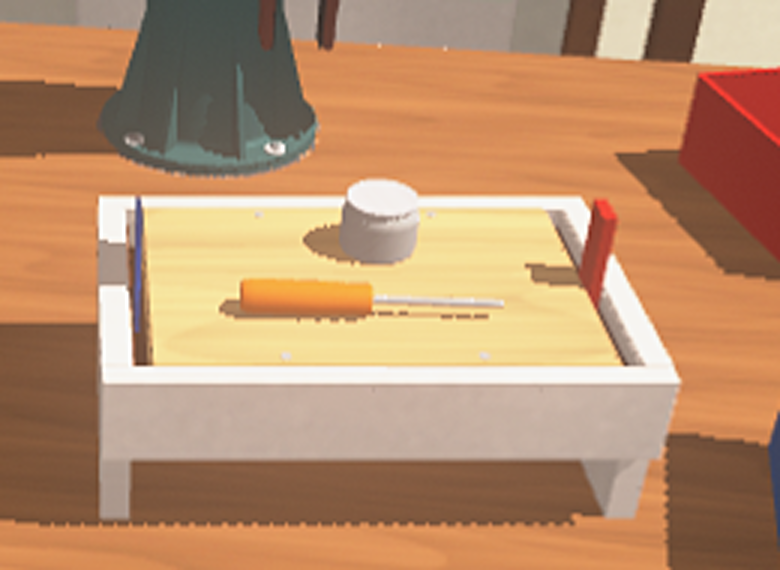

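The red packer stands in the left gap and the blue one in the right, both at equal height. The tin and screwdriver haven't moved. I'm handing the job in.

```bash
python3 -c "
from bench import workorder
print(workorder.finish_job())"
```

```text
the job is handed in; nothing more can be done
None
```

The job is handed in: the red packer jammed 16 mm down in the right gap, so it was drawn out and now rests on the cleat in the left gap, with the blue one on the cleat in the right gap.

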